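# Lock the retaining frame onto the plaque mount

## Task

Secure the terracotta plaque on its mount: lower the aluminium retaining frame over both mushroom-headed studs at once, press it gently down against the sprung plaque, and slide it along its narrow slots until both studs are fully home at the slot ends, so that the heads hold it down. Let go and leave it there; the plaque is fragile and the studs must not be knocked or strained (keep under 25 N or so), and the other things on the table are to be left where they are.

Things in the scene. Friction and masses are not known exactly. Their poses are not given: they have to be found in the camera images.
- frame_grip (a point): Loose aluminium frame (0.25-0.5 kg): flat plate 120 mm (x) by 190 mm (y), 6 mm thick, two windows, and across its middle an upright handle rib: 14 mm thick (x), 90 mm long (y), rising 40 mm above the plate. This point is the rib's centre: 26 mm above the frame's underside, 20 mm above the plate's top face, 20 mm below the rib's top. Axes as said, z up.
- hole_a (a point): Keyhole at the frame's +y end: the middle of its wide opening (20 x 20 mm), 3 mm above the underside; from frame_grip 10 mm in +x, 70 mm in +y. From the opening a narrow slot, 11.5 mm wide with a flared mouth, runs to the frame's -x.
- hole_b (a point): The same at the frame's -y end (70 mm in -y). Only the 40 mm wide web under the rib rests on the plaque when the frame is on the mount; the two long rails (x = +-55 mm) are 2 mm higher below.
- slot_a (a point): Where a stud's axis stands in the +y narrow slot when its shank meets the slot's closed end: 20 mm in -x from hole_a. So with the studs mid-opening the frame must travel 20 mm towards its own +x to be home.
- slot_b (a point): The same for the -y narrow slot.
- base: Grey mount base fixed to the table, 150 mm (x) by 210 mm (y), board 10 mm thick; origin at the centre of its underside, z up; its y is within 0.3 rad of world y, and so is the frame's at the start. It carries the plaque in the middle and a stud near each y end. The frame fits either way round.
- bar_a (a point): Nominal place of the +y stud's tip: 70 mm in +y from the base's middle, 36 mm above the table. The two studs share one hand-clamped bar: BOTH really stand up to 17 mm off, the same amount, along the base's +x or -x; no pose reports it, so find it by eye or feel. Resting on the heads, the frame's underside is 36 mm up; dropped over them, 24 mm.
- bar_b (a point): The same for the -y stud. Each steel stud has a mushroom head 16 mm across, underside 26 mm and top 36 mm above the table, its upper 2 mm tapering to 12 mm across; the shank below is 7.5 mm across.
- plaque: Fragile terracotta plaque, 116 x 92 mm, on a sprung bed; origin mid top face, 24 mm up when free. It gives from 6 N, 0.8 N more per mm, 9 mm at most, then solid; 40 N breaks it. Press the frame resting on it down over 4 mm (6 is good) for the slots to pass under the heads; released, it lifts the frame against the heads, underside 20 mm up.
- foam1: white foam block 45 x 30 x 25 mm, bystander; origin under its middle
- foam2: white foam block 50 x 28 x 22 mm, bystander; origin under its middle
- jar: glass jar, 56 mm across, 75 mm high, bystander; origin under its middle
- tray: small empty grey tray 160 x 120 x 40 mm, bystander; origin under its middle
Mind the look-alikes: they are no part of the job. Leave any red look-alike of the part that bears frame_grip alone.

How it is judged:
By the outcome, as a careful person would: the job done as asked, in the order asked, and still so for the second after the job is handed in, with the robot touching nothing.
It also fails if it takes over 67 s, if anything falls off the work surface, if the arm or the gripper's body presses on something with over 40 N, if the wrist force passes 120 N, or if a joint passes its speed limit or range.

## Robot

A 6-joint arm with a two-finger parallel gripper is mounted at the origin on the work surface. World frame = base frame: x ahead of the robot, y to its left, z up, the work surface at z = 0. Lengths are in m, angles in rad, forces in N, time in s.
With the tool pointing down it reaches from about 0.25 to 0.775 m from the base axis. Payload 4 kg.
Tool frame: the origin (TCP) lies at the very end of the fingers, on their centre line; the grasp point (between the pads) lies 19 mm behind it; x points along the fingers, y is the direction in which the jaws open and shut, and the axes are right-handed (so a half turn about x gives the same grasp; the last joint's range is limited). The gripper opens to 85 mm and grips with 20 to 120 N. Pads are 22 mm wide; open, the fingers measure 114 mm over their backs; the gripper's body (76 mm by 85 mm) begins 54 mm behind the grasp point. The pads swing forward as they close: fully open they stand 13 mm farther back than shut.
Start: joints at [-1.336, 0.087, 1.371, -0, 1.684, -0.103], TCP at [0.182, -0.519, 0.231] pointing down, gripper open.
Joint ranges: [-3.1, 3.1], [-0.76, 2.03], [0.27, 2.55], [-1.08, 4.22], [0.17, 2.65], [-2.57, 2.57]. Speed limits (rad/s): [2.79, 2.79, 3.14, 3.14, 3.14, 3.14].

## Interface

Orientations are given as a 3x3 rotation matrix whose columns are the frame's x, y, z axes.
In Python, from workcell import arm, vision gives the robot as it stands.
- The arm moves only by the tool drive_tool, never from a script. Its argument "targets" is a list that holds one entry, the list of rows, each a list of 4 numbers: the shift along the tool's x, y, z in m, then the turn about the tool's x in degrees. In form: [[[x, y, z, spin], ...]]. A call has exactly 8 rows; each row is the pose to reach, as a shift and turn from the pose commanded when the call began, along the tool's axes at that moment; what a row does not reach only later rows make up. A row lasts 1/8 s, in which the tool goes at most 62.5 mm and 10.7 degrees, less where a joint would pass 70% of its speed; a pose out of reach is approached as far as the arm can. A call with a gripper value outside its range is refused whole. "claw" is the gripper command: -1 is shut, 1 is fully open, values between are in proportion, set as the call begins (left out, the last holds). The fingers move at their own pace and stop on an object; "squeeze" is the grip in N (left out, the last holds). Time passes only in rows, so rows that repeat a pose let the fingers close, or fill a call up. It gives the time, the measured TCP pose, the force and the opening at its end, in the units of the state.
- arm.get_obs(): the state, without advancing time (a new reading comes with each control period).
- vision.capture(name): name is "scene" or "top"; returns a dict with "img" (420x560x3 uint8, red, green, blue), "fx", "fy", "cx", "cy" (pixels), "distortion" ([k1, k2, p1, p2, k3] as OpenCV has them; the pictures are not rectified), "extrinsics" (4x4, takes a point from world to camera coordinates). Camera axes: x right, y up, looking along -z (the intrinsics and any distortion apply to the point x, -y, -z); pixel columns grow to the right and rows downward; lengths in m; the calibration is good to about 2 mm. A picture is of the moment at which its call begins. There is no depth.
- arm.close_job(): hands the job in, once; it reports no verdict.
The state is a dict: "time": time; "joints": joint angles; "joint_velocities": joint speeds; "joint_torque": joint torques, N m; "tcp_pos": TCP position; "ee_rot": TCP orientation; "wrist_force": force on the tool from outside, world axes, zero at the start; "moment": the same for the moment, N m; "finger_gap": finger opening in m.
Only numpy, scipy, OpenCV 4.12 (cv2) and the standard library are available. Lean on these libraries where they do the work, as an engineer would, in place of code of your own. Each camera call takes 0.05 s, during which the arm holds its last target. There are 200 camera calls.

## Working session

There is one attempt and no reset: what is moved stays moved. The work goes in short steps, Python scripts to look and compute and a tool call to move; the robot and the scene stay as the last step left them, time stands still between calls to the robot, and variables do not carry over. Pictures are saved under pics/ and viewed, about 8 in all and at most 12, crops included, and the job is handed in when it is done.

Besides the shell and the picture viewer there is one more tool, called after "Emit:" by a JSON object that holds its "name" and its "arguments", one argument or row to a line. drive_tool: Moves the arm, as the interface text tells. Its arguments: {"type":"object","properties":{"targets":{"type":"array","items":{"type":"array","items":{"type":"array","items":{"type":"number"}}}},"claw":{"type":"number"},"squeeze":{"type":"number"}},"required":["targets"]}

```bash
mkdir -p pics
cat > h.py <<'E'
import numpy as np, cv2
from workcell import arm, vision
def cap(n,f):
    c=vision.capture(n); cv2.imwrite(f'pics/{f}.png',c['img'][:,:,::-1]); np.save(f'pics/{f}.npy',c,allow_pickle=True); return c
def load(f): return np.load(f'pics/{f}.npy',allow_pickle=True).item()
def K(c): return np.array([[c['fx'],0,c['cx']],[0,c['fy'],c['cy']],[0,0,1.]])
def ray(c,uv):
    p=cv2.undistortPoints(np.array([[uv]],float),K(c),np.array(c['distortion'],float))[0,0]
    E=np.array(c['extrinsics']);R=E[:3,:3];o=-R.T@E[:3,3]
    d=R.T@np.array([p[0],-p[1],-1.]); return o,d/np.linalg.norm(d)
def onz(c,uv,z):
    o,d=ray(c,uv); return o+d*(z-o[2])/d[2]
def tri(c1,u1,c2,u2):
    o1,d1=ray(c1,u1);o2,d2=ray(c2,u2)
    s=np.linalg.lstsq(np.stack([d1,-d2],1),o2-o1,rcond=None)[0]
    a,b=o1+d1*s[0],o2+d2*s[1]; return (a+b)/2,np.linalg.norm(a-b)
def proj(c,P):
    E=np.array(c['extrinsics']);q=np.atleast_2d(P)@E[:3,:3].T+E[:3,3]; q=q*[1,-1,-1]
    return cv2.projectPoints(q,np.zeros(3),np.zeros(3),K(c),np.array(c['distortion'],float))[0][:,0]
E
python3 - <<'E'
from h import *
a=cap('scene','s0');b=cap('top','t0')
for c in(a,b):
    E=np.array(c['extrinsics']);print(-E[:3,:3].T@E[:3,3],E[:3,:3].round(3).tolist(),c['fx'],c['distortion'])
print({k:np.round(v,3).tolist() for k,v in arm.get_obs().items()})
E
```

```text
[1.17023801 0.56559574 0.84143351] [[-0.621, 0.784, -0.001], [-0.505, -0.4, 0.765], [0.599, 0.476, 0.644]] 456.3229962391081 [-0.0654076  0.         0.         0.         0.       ]
[ 0.18692077 -0.00816558  1.5768607 ] [[0.011, -1.0, 0.006], [0.988, 0.012, 0.152], [-0.152, 0.004, 0.988]] 541.3341253766465 [-0.14930237  0.          0.          0.          0.        ]
{'time': 0.1, 'joints': [-1.336, 0.088, 1.372, -0.0, 1.684, -0.103], 'joint_velocities': [-0.001, -0.001, -0.003, 0.002, 0.001, 0.001], 'joint_torque': [0.003, -35.301, -31.422, -0.0, 0.008, -0.0], 'tcp_pos': [0.182, -0.518, 0.23], 'ee_rot': [[-0.001, 0.331, -0.943], [0.002, -0.943, -0.331], [-1.0, -0.002, -0.0]], 'wrist_force': [0.406, 0.293, -0.045], 'moment': [0.044, 0.003, 0.004], 'finger_gap': 0.085}
```

View pics/s0.png

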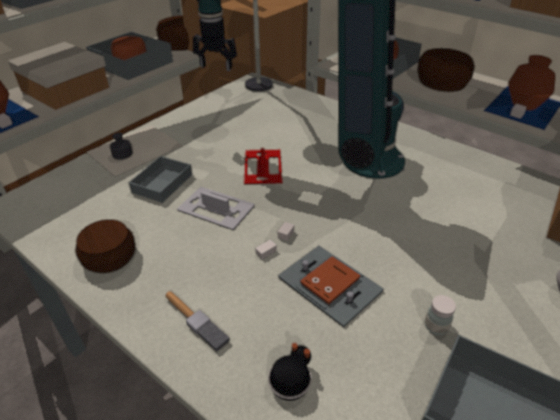

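View pics/t0.png

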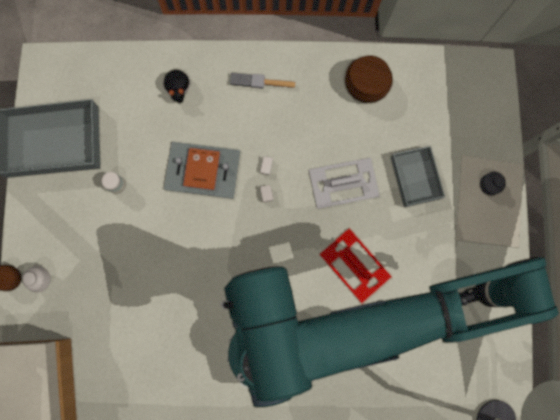

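The frame could be either of two: the silver one at top (344,183) / scene (215,207), or the red look-alike at top (355,265) / scene (263,166). I choose silver. The base is at top (202,170) / scene (330,285). Next is one close crop of both.

Run:
```python
from h import *
a=load('s0')['img'];b=load('t0')['img']
f=lambda i,x,y:cv2.resize(i[y:y+75,x:x+100],None,fx=4,fy=4,interpolation=cv2.INTER_CUBIC)
m=np.vstack([np.hstack([f(b,295,145),f(b,152,132)]),np.hstack([f(a,165,170),f(a,280,245)])])
cv2.imwrite('pics/crop1.png',m[:,:,::-1])
```

```text
(no output)
```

View pics/crop1.png

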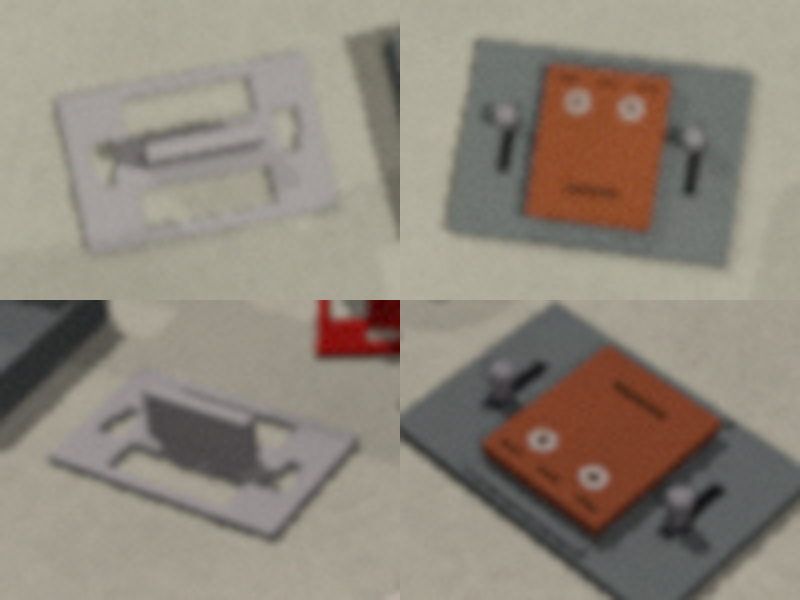

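```bash
cat >> h.py <<'E'
def px(x,y,ox,oy,s=4): return ((x+.5)/s-.5+ox,(y+.5)/s-.5+oy)
E
python3 - <<'E'
from h import *
a=load('s0');b=load('t0')
T=lambda x,y:px(x,y,295,145);B=lambda x,y:px(x,y,152,132);S=lambda x,y:px(x,y,165,170);D=lambda x,y:px(x,y,280,245)
ft=[(55,100),(302,50),(338,207),(88,252)]; fs=[None]*4
P=np.array([onz(b,T(*p),.006) for p in ft]);print('frame top-view z6',P.round(4).tolist(),P.mean(0))
e=(P[0]+P[3]-P[1]-P[2]);print('yaw',np.arctan2(-e[0],e[1]),np.linalg.norm(e)/2,np.linalg.norm(P[0]-P[3]))
# scene: corners +y-x? order by position
Q=np.array([onz(a,S(*p),.004) for p in [(150,72),(358,140),(270,238),(50,158)]]);print('frame scene',Q.round(4).tolist(),Q.mean(0))
for t,s in [((55,100),(270,235)),((302,50),(50,158)),((338,207),(150,72)),((88,252),(358,140))]: print(tri(b,T(*t),a,S(*s)))
# rib top corners
P=np.array([onz(b,B(*p),.010) for p in [(75,38),(350,70),(325,268),(47,232)]]);print('base',P.round(4).tolist(),P.mean(0))
e=(P[0]+P[3]-P[1]-P[2]);print('yaw',np.arctan2(-e[0],e[1]),np.linalg.norm(e)/2,np.linalg.norm(P[0]-P[3]))
print('studs',tri(b,B(105,113),a,D(280,197)),tri(b,B(293,138),a,D(105,72)))
print([onz(b,B(*p),.036) for p in [(105,113),(293,138)]],[onz(a,D(*p),.036) for p in [(280,197),(105,72)]])
E
```

```text
frame top-view z6 [[0.5358, -0.125, 0.006], [0.5769, -0.3108, 0.006], [0.4578, -0.3354, 0.006], [0.4219, -0.1493, 0.006]] [ 0.49811164 -0.2300947   0.006     ]
yaw 0.20423483916969343 0.18988161181142182 0.11640740445142882
frame scene [[0.4625, -0.3253, 0.004], [0.4256, -0.1464, 0.004], [0.542, -0.1234, 0.004], [0.5786, -0.307, 0.004]] [ 0.50218757 -0.22551084  0.004     ]
(array([ 0.53751782, -0.12626861,  0.00166052]), np.float64(0.002413330289269039))
(array([ 0.57726348, -0.31078521,  0.00145674]), np.float64(0.0021834380061132395))
(array([ 0.45768617, -0.33523342, -0.00294748]), np.float64(0.005051281403116151))
(array([ 0.42260087, -0.14955709,  0.00054122]), np.float64(0.0004860487967684366))
base [[0.6179, 0.289, 0.01], [0.5949, 0.0818, 0.01], [0.4451, 0.097, 0.01], [0.4697, 0.3035, 0.01]] [0.53189216 0.19282093 0.01      ]
yaw -0.11445744323918872 0.20826757856129327 0.14888231699784477
studs (array([0.55535807, 0.26021543, 0.03068678]), np.float64(0.00017522647720053772)) (array([0.53774752, 0.12199467, 0.02908587]), np.float64(0.0015604658681019044))
[array([0.55405057, 0.25937011, 0.036     ]), array([0.53660026, 0.1207586 , 0.036     ])] [array([0.55943216, 0.2621418 , 0.036     ]), array([0.54275096, 0.12644625, 0.036     ])]
```

The crop confirms the choice. The silver frame has an upright rib, and its slots run to world -x, so it needs no half turn. The frame is at about (0.500,-0.228) with yaw +0.204. The base is at about (0.533,0.194) with yaw -0.115. I'm moving above the frame.

Emit:
{"name": "drive_tool", "arguments": {
  "targets": [
    [[0.0,-0.021,-0.05,-10.3],[0.02,-0.042,-0.1,-20.6],[0.04,-0.063,-0.15,-31],[0.06,-0.084,-0.2,-41.2],[0.08,-0.105,-0.25,-51.5],[0.1,-0.126,-0.3,-62],[0.11,-0.147,-0.35,-72.2],[0.12,-0.168,-0.396,-82.4]]
  ],
  "claw": 1
}}

```text
time: 1.1
tcp_pos: [0.501, -0.2275, 0.1102]
ee_rot: [[-0.001, 0.978, 0.21], [0.0, 0.21, -0.978], [-1.0, -0.001, -0.001]]
wrist_force: [0.1, -0.7, 0.1]
finger_gap: 0.0859
```

Emit:
{"name": "drive_tool", "arguments": {
  "targets": [
    [[0,0,0,0],[0,0,0,0],[0,0,0,0],[0,0,0,0],[0,0,0,0],[0,0,0,0],[0,0,0,0],[0,0,0,0]]
  ]
}}

```text
time: 2.1
tcp_pos: [0.5002, -0.2292, 0.1113]
ee_rot: [[0.0, 0.979, 0.204], [-0.0, 0.204, -0.979], [-1.0, -0.0, 0.0]]
wrist_force: [0.3, 0.6, -0.4]
finger_gap: 0.0853
```

Run:
```python
from h import *
a=cap('scene','s1');b=cap('top','t1')
o=arm.get_obs();print(o['time'],o['tcp_pos'],o['ee_rot'].round(4) if hasattr(o['ee_rot'],'round') else o['ee_rot'],o['finger_gap'],o['wrist_force'])
f=lambda i,x,y:cv2.resize(i[y:y+140,x:x+140],(560,560),interpolation=cv2.INTER_CUBIC)[:, :]
m=np.hstack([cv2.resize(a['img'][130:250,140:290],None,fx=2.6,fy=4.0)]) 
s=cv2.resize(a['img'][130:270,150:283],None,fx=3,fy=3,interpolation=cv2.INTER_CUBIC);t=cv2.resize(b['img'][110:250,280:413],None,fx=3,fy=3,interpolation=cv2.INTER_CUBIC)
cv2.imwrite('pics/crop2.png',np.hstack([s,t])[:,:,::-1])
```

```text
2.2 [ 0.5002388  -0.22914339  0.11130002] [[-0.      0.979   0.2038]
 [-0.      0.2038 -0.979 ]
 [-1.     -0.      0.    ]] 0.0853854428434369 [-0.10171315  0.87706949 -0.66235871]
```

View pics/crop2.png

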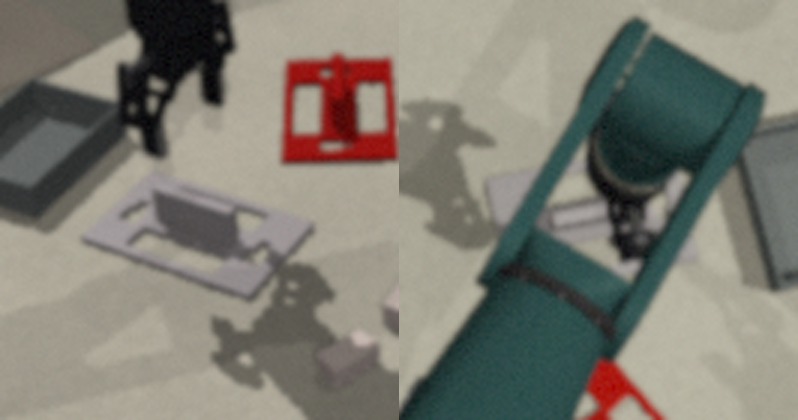

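The view shows the open fingers straddling the rib of the silver frame: rib top about (155–240,190–212) in the crop, tips at (155,150) and (215,100). Descending to grip.

Emit:
{"name": "drive_tool", "arguments": {
  "targets": [
    [[0.02,0,0,0],[0.04,0,0,0],[0.06,0,0,0],[0.075,0,0,0],[0.085,0,0,0],[0.093,0,0,0],[0.1,0,0,0],[0.1,0,0,0]]
  ]
}}

```text
time: 3.2
tcp_pos: [0.5, -0.2291, 0.0109]
ee_rot: [[-0.001, 0.979, 0.204], [0.0, 0.204, -0.979], [-1.0, -0.001, -0.0]]
wrist_force: [0.4, -0.2, -0.2]
finger_gap: 0.0856
```

Emit:
{"name": "drive_tool", "arguments": {
  "targets": [
    [[0,0,0,0],[0,0,0,0],[0,0,0,0],[0,0,0,0],[0,0,0,0],[0,0,0,0],[0,0,0,0],[0,0,0,0]]
  ],
  "claw": -1,
  "squeeze": 60
}}

```text
time: 4.2
tcp_pos: [0.5002, -0.2294, 0.0116]
ee_rot: [[0.0, 0.979, 0.204], [-0.0, 0.204, -0.979], [-1.0, -0.0, 0.0]]
wrist_force: [-2.2, -0.2, 3.5]
finger_gap: 0.0137
```

Emit:
{"name": "drive_tool", "arguments": {
  "targets": [
    [[0,0,0,0],[0,0,0,0],[-0.005,0,0,0],[-0.02,0,0,0],[-0.04,0,0,0],[-0.06,0,0,0],[-0.08,0,0,0],[-0.1,0,0,0]]
  ]
}}

```text
time: 5.2
tcp_pos: [0.5001, -0.2288, 0.1119]
ee_rot: [[-0.0, 0.979, 0.204], [0.001, 0.204, -0.979], [-1.0, -0.0, -0.001]]
wrist_force: [0.4, -0.0, -4.9]
finger_gap: 0.0133
```

Gripped at a gap of 13.3 mm, about 0.45 kg. Carrying it over to the mount.

Emit:
{"name": "drive_tool", "arguments": {
  "targets": [
    [[-0.01,0.006,-0.02,0],[-0.02,0.013,-0.045,0],[-0.028,0.021,-0.07,0],[-0.028,0.029,-0.096,0],[-0.028,0.037,-0.122,0],[-0.028,0.045,-0.148,0],[-0.028,0.053,-0.174,0],[-0.028,0.06,-0.2,0]]
  ]
}}

```text
time: 6.2
tcp_pos: [0.5174, -0.0188, 0.1387]
ee_rot: [[-0.001, 0.979, 0.205], [0.001, 0.205, -0.979], [-1.0, -0.001, -0.001]]
wrist_force: [0.2, -0.9, -5.1]
finger_gap: 0.0132
```

Emit:
{"name": "drive_tool", "arguments": {
  "targets": [
    [[0,0.008,-0.028,3],[0,0.016,-0.056,6],[0,0.024,-0.084,9],[0,0.032,-0.112,12],[0,0.04,-0.14,15],[0,0.048,-0.165,17],[0,0.055,-0.188,18.7],[0,0.061,-0.205,18.7]]
  ]
}}

```text
time: 7.2
tcp_pos: [0.535, 0.1939, 0.1387]
ee_rot: [[-0.002, 0.993, -0.119], [0.0, -0.119, -0.993], [-1.0, -0.002, 0.0]]
wrist_force: [-0.4, -1.1, -4.5]
finger_gap: 0.0129
```

Emit:
{"name": "drive_tool", "arguments": {
  "targets": [
    [[0.02,0,0,0],[0.04,0,0,0],[0.055,0,0,0],[0.065,0,0,0],[0.07,0,0,0],[0.07,0,0,0],[0.07,0,0,0],[0.07,0,0,0]]
  ]
}}

```text
time: 8.2
tcp_pos: [0.5367, 0.192, 0.07]
ee_rot: [[0.001, 0.993, -0.121], [0.0, -0.121, -0.993], [-1.0, 0.001, -0.0]]
wrist_force: [0.6, 0.1, -4.0]
finger_gap: 0.0138
```

Run:
```python
from h import *
a=cap('scene','s2');b=cap('top','t2')
o=arm.get_obs();print(o['time'],o['tcp_pos'],o['ee_rot'].round(4).tolist(),o['wrist_force'],o['moment'])
s=cv2.resize(a['img'][225:335,265:398],None,fx=6,fy=5.4,interpolation=cv2.INTER_CUBIC)
s=cv2.resize(a['img'][225:325,265:398],None,fx=6,fy=6,interpolation=cv2.INTER_CUBIC)
cv2.imwrite('pics/crop3.png',s[:,:,::-1])
```

```text
8.3 [0.536454   0.19201014 0.06977537] [[0.0009, 0.9927, -0.121], [0.0002, -0.121, -0.9927], [-1.0, 0.0009, -0.0003]] [-0.5735681  -0.18878867 -3.63805216] [ 0.00735883  0.00769817 -0.04226613]
```

View pics/crop3.png

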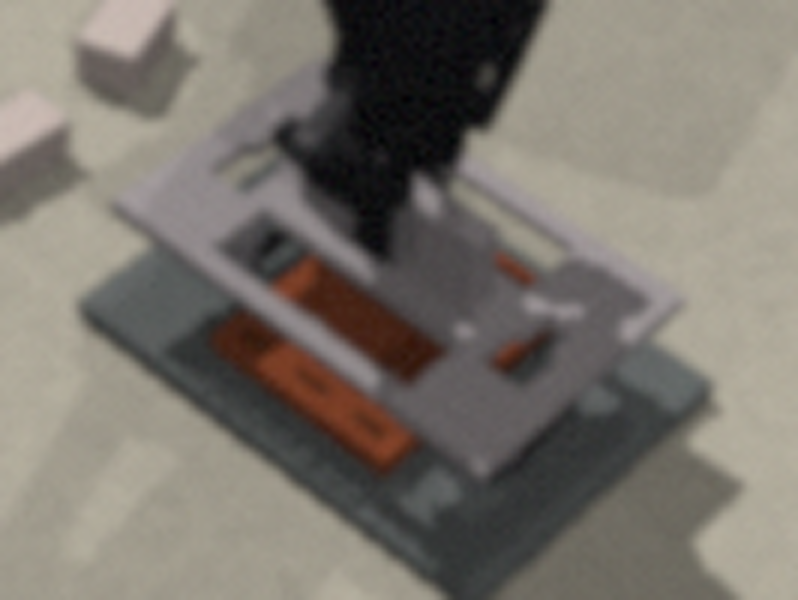

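```bash
cat >> h.py <<'E'
def head(c,x,y):
    t=np.linspace(0,2*np.pi,40)
    P=np.concatenate([np.c_[x+r*np.cos(t),y+r*np.sin(t),0*t+z] for r,z in((.008,.026),(.008,.034),(.006,.036))])
    return cv2.convexHull(proj(c,P).astype(np.float32))[:,0]
E
python3 - <<'E'
from h import *
a=load('s0');b=load('t0');a2=load('s2')
# frame seen in s2 (scene cam)
z=.0644
for n,p in dict(pxpy=(487,464),pxmy=(116,203),mxpy=(684,298)).items():
    print(n,onz(a2,px(*p,265,225,6),z))
R=np.array([[.9927,.121],[-.121,.9927]]) # cols frame x,y
R=np.array([[.9927,.121],[-.121,.9927]])
for n,(u,v) in dict(pxpy=(.06,.095),pxmy=(.06,-.095),mxpy=(-.06,.095)).items():
    print(n,'pred',np.array([.5365,.1920])+R@[u,v])
tiles=[]
for c in(a,b):
  for (x,y) in((.555,.260),(.538,.1225)):
    h=head(c,x,y); o=np.round(h.mean(0)).astype(int)-10
    im=cv2.resize(c['img'][o[1]:o[1]+20,o[0]:o[0]+20],None,fx=20,fy=20,interpolation=cv2.INTER_CUBIC).copy()
    im=np.clip(im.astype(float)*1.6,0,255).astype(np.uint8)
    cv2.polylines(im,[np.int32((h-o+.5)*20)],True,(0,255,0),1)
    tiles.append(cv2.resize(im[:,:],(400,300)))
    # pixel shift per mm
    print([ (proj(c,[[x+.001,y,.031]])-proj(c,[[x,y,.031]])).round(2).tolist(),(proj(c,[[x,y+.001,.031]])-proj(c,[[x,y,.031]])).round(2).tolist()])
cv2.imwrite('pics/crop4.png',np.vstack([np.hstack(tiles[:2]),np.hstack(tiles[2:])])[:,:,::-1])
E
```

```text
pxpy [0.60489631 0.27826057 0.0644    ]
pxmy [0.58605152 0.09319728 0.0644    ]
mxpy [0.49149634 0.29395303 0.0644    ]
pxpy pred [0.607557  0.2790465]
pxmy pred [0.584567  0.0904335]
mxpy pred [0.488433  0.2935665]
[[[-0.24, 0.27]], [[0.37, 0.21]]]
[[[-0.24, 0.23]], [[0.33, 0.19]]]
[[[0.01, -0.33]], [[-0.34, -0.0]]]
[[[0.01, -0.33]], [[-0.34, -0.0]]]
```

View pics/crop4.png

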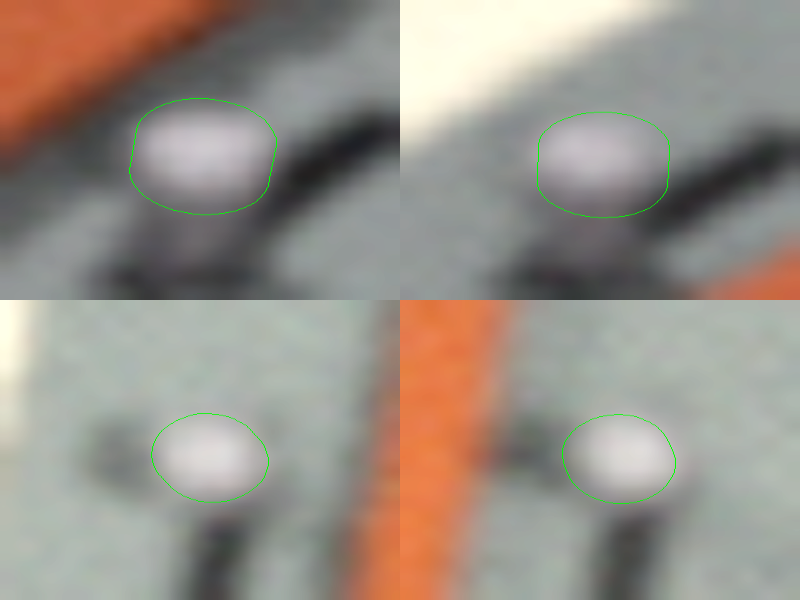

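The stud model outline fits both views: stud a (.555,.260), stud b (.538,.122), spacing 139 mm against 140. The studs are offset about +14 mm along base x. The current hover is already nominal, so I'm lowering to just above the heads and overlaying the frame model.

Emit:
{"name": "drive_tool", "arguments": {
  "targets": [
    [[0.004,0,0,0],[0.008,0,0,0],[0.012,0,0,0],[0.015,0,0,0],[0.017,0,0,0],[0.018,0,0,0],[0.018,0,0,0],[0.018,0,0,0]]
  ]
}}

```text
time: 9.3
tcp_pos: [0.5363, 0.192, 0.0515]
ee_rot: [[0.0, 0.993, -0.121], [-0.0, -0.121, -0.993], [-1.0, 0.0, -0.0]]
wrist_force: [0.7, -0.3, -4.2]
finger_gap: 0.0133
```

```bash
cat >> h.py <<'E'
def frame_lines(tx,ty,zu,yaw):
    c,s=np.cos(yaw),np.sin(yaw)
    W=lambda L:[(tx+c*u-s*v,ty+s*u+c*v,zu+w) for u,v,w in L]
    L=[]
    for w in(0.006,0.):
        L.append(W([(u,v,w) for u,v in((.06,.095),(.06,-.095),(-.06,-.095),(-.06,.095),(.06,.095))]))
        for q in(.07,-.07): L.append(W([(u,q+v,w) for u,v in((.02,.01),(.02,-.01),(0,-.01),(0,-.00575),(-.01375,-.00575),(-.01375,.00575),(0,.00575),(0,.01),(.02,.01))]))
    L.append(W([(u,v,.046) for u,v in((.007,.045),(.007,-.045),(-.007,-.045),(-.007,.045),(.007,.045))]))
    return L
def overlay(c,lines,ox,oy,w,h,s,f):
    im=np.clip(cv2.resize(c['img'][oy:oy+h,ox:ox+w],None,fx=s,fy=s,interpolation=cv2.INTER_CUBIC)*1.4,0,255).astype(np.uint8)
    for L in lines: cv2.polylines(im,[np.int32((proj(c,L)-[ox,oy]+.5)*s)],False,(0,255,0),1)
    cv2.imwrite(f'pics/{f}.png',im[:,:,::-1])
E
python3 - <<'E'
from h import *
a=cap('scene','s3');o=arm.get_obs();p=o['tcp_pos'];print(o['time'],p,o['wrist_force'])
R=o['ee_rot'];yaw=np.arctan2(R[1][1],R[0][1]);print(yaw)
overlay(a,frame_lines(p[0],p[1],p[2]-.0116,yaw),268,240,125,90,6.4,'crop5')
E
```

```text
9.35 [0.53629785 0.19199726 0.05147576] [-0.51893055 -0.4695867  -4.9443349 ]
-0.12116096248554661
```

View pics/crop5.png

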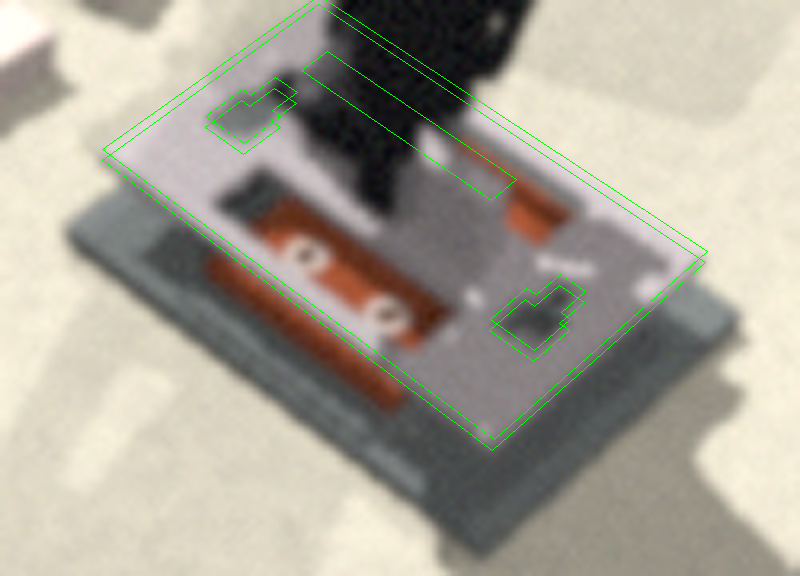

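The overlay matches the plate and both holes to about 1 mm (holes at (245,120) and (535,320)), with heads under the openings. Lowering in small steps and watching the force.

Emit:
{"name": "drive_tool", "arguments": {
  "targets": [
    [[0.001,0,0,0],[0.002,0,0,0],[0.003,0,0,0],[0.004,0,0,0],[0.0045,0,0,0],[0.005,0,0,0],[0.005,0,0,0],[0.005,0,0,0]]
  ]
}}

```text
time: 10.35
tcp_pos: [0.5362, 0.1919, 0.0463]
ee_rot: [[0.0, 0.993, -0.121], [-0.0, -0.121, -0.993], [-1.0, 0.0, 0.0]]
wrist_force: [-0.4, 1.0, -4.3]
finger_gap: 0.0129
```

Emit:
{"name": "drive_tool", "arguments": {
  "targets": [
    [[0.0005,0,0,0],[0.001,0,0,0],[0.0015,0,0,0],[0.002,0,0,0],[0.0025,0,0,0],[0.003,0,0,0],[0.003,0,0,0],[0.003,0,0,0]]
  ]
}}

```text
time: 11.35
tcp_pos: [0.5362, 0.192, 0.0433]
ee_rot: [[0.0, 0.993, -0.121], [-0.0, -0.121, -0.993], [-1.0, 0.0, 0.0]]
wrist_force: [0.1, -0.6, -4.3]
finger_gap: 0.0132
```

Emit:
{"name": "drive_tool", "arguments": {
  "targets": [
    [[0.001,0,0,0],[0.002,0,0,0],[0.003,0,0,0],[0.004,0,0,0],[0.005,0,0,0],[0.006,0,0,0],[0.007,0,0,0],[0.007,0,0,0]]
  ]
}}

```text
time: 12.35
tcp_pos: [0.5361, 0.1919, 0.0362]
ee_rot: [[-0.0, 0.993, -0.121], [-0.0, -0.121, -0.993], [-1.0, -0.0, 0.0]]
wrist_force: [-0.4, -0.2, -5.8]
finger_gap: 0.0131
```

Emit:
{"name": "drive_tool", "arguments": {
  "targets": [
    [[0.0005,0,0,0],[0.001,0,0,0],[0.0015,0,0,0],[0.002,0,0,0],[0.002,0,0,0],[0.002,0,0,0],[0.002,0,0,0],[0.002,0,0,0]]
  ]
}}

```text
time: 13.35
tcp_pos: [0.5363, 0.192, 0.0345]
ee_rot: [[0.0, 0.993, -0.121], [0.0, -0.121, -0.993], [-1.0, 0.0, -0.0]]
wrist_force: [-3.1, -0.2, 2.6]
finger_gap: 0.0131
```

The frame dropped over both studs and is in contact with the plaque. Pressing to about 6 mm of give.

Emit:
{"name": "drive_tool", "arguments": {
  "targets": [
    [[0.001,0,0,0],[0.002,0,0,0],[0.003,0,0,0],[0.004,0,0,0],[0.005,0,0,0],[0.005,0,0,0],[0.005,0,0,0],[0.005,0,0,0]]
  ]
}}

```text
time: 14.35
tcp_pos: [0.5363, 0.192, 0.0299]
ee_rot: [[0.0, 0.993, -0.121], [-0.0, -0.121, -0.993], [-1.0, 0.0, -0.0]]
wrist_force: [-3.9, -1.0, 6.8]
finger_gap: 0.0133
```

Emit:
{"name": "drive_tool", "arguments": {
  "targets": [
    [[0,0.001,0,0],[0,0.002,0,0],[0,0.003,0,0],[0,0.004,0,0],[0,0.005,0,0],[0,0.006,0,0],[0,0.006,0,0],[0,0.006,0,0]]
  ]
}}

```text
time: 15.35
tcp_pos: [0.5412, 0.1919, 0.0296]
ee_rot: [[-0.002, 0.993, -0.121], [0.001, -0.121, -0.993], [-1.0, -0.002, -0.001]]
wrist_force: [-6.5, 0.3, 6.2]
finger_gap: 0.0134
```

Emit:
{"name": "drive_tool", "arguments": {
  "targets": [
    [[0,0.001,0,0],[0,0.002,0,0],[0,0.003,0,0],[0,0.004,0,0],[0,0.005,0,0],[0,0.006,0,0],[0,0.006,0,0],[0,0.006,0,0]]
  ]
}}

```text
time: 16.35
tcp_pos: [0.5472, 0.1913, 0.0296]
ee_rot: [[-0.002, 0.993, -0.121], [0.001, -0.121, -0.993], [-1.0, -0.002, -0.001]]
wrist_force: [-6.0, 0.3, 6.5]
finger_gap: 0.0133
```

Emit:
{"name": "drive_tool", "arguments": {
  "targets": [
    [[0,0.001,0,0],[0,0.002,0,0],[0,0.003,0,0],[0,0.004,0,0],[0,0.005,0,0],[0,0.006,0,0],[0,0.006,0,0],[0,0.006,0,0]]
  ]
}}

```text
time: 17.35
tcp_pos: [0.5532, 0.1905, 0.0296]
ee_rot: [[-0.002, 0.993, -0.121], [0.001, -0.121, -0.993], [-1.0, -0.002, -0.001]]
wrist_force: [-6.7, 1.5, 5.9]
finger_gap: 0.0132
```

Emit:
{"name": "drive_tool", "arguments": {
  "targets": [
    [[0,0.0004,0,0],[0,0.0008,0,0],[0,0.0012,0,0],[0,0.0016,0,0],[0,0.002,0,0],[0,0.002,0,0],[0,0.002,0,0],[0,0.002,0,0]]
  ]
}}

```text
time: 18.35
tcp_pos: [0.5551, 0.1903, 0.0296]
ee_rot: [[-0.002, 0.993, -0.121], [0.001, -0.121, -0.993], [-1.0, -0.002, -0.001]]
wrist_force: [-6.1, 0.4, 7.0]
finger_gap: 0.0132
```

Emit:
{"name": "drive_tool", "arguments": {
  "targets": [
    [[0,0.0002,0,0],[0,0.0004,0,0],[0,0.0006,0,0],[0,0.0008,0,0],[0,0.001,0,0],[0,0.001,0,0],[0,0.001,0,0],[0,0.001,0,0]]
  ]
}}

```text
time: 19.35
tcp_pos: [0.556, 0.1902, 0.0295]
ee_rot: [[-0.002, 0.993, -0.121], [0.001, -0.121, -0.993], [-1.0, -0.002, -0.001]]
wrist_force: [-6.0, 0.6, 6.9]
finger_gap: 0.0131
```

Emit:
{"name": "drive_tool", "arguments": {
  "targets": [
    [[0,0.0002,0,0],[0,0.0004,0,0],[0,0.0006,0,0],[0,0.0006,0,0],[0,0.0006,0,0],[0,0.0006,0,0],[0,0.0006,0,0],[0,0.0006,0,0]]
  ]
}}

```text
time: 20.35
tcp_pos: [0.5566, 0.1901, 0.0296]
ee_rot: [[-0.002, 0.993, -0.121], [0.001, -0.121, -0.993], [-1.0, -0.002, -0.001]]
wrist_force: [-7.1, 1.6, 7.3]
finger_gap: 0.0134
```

Emit:
{"name": "drive_tool", "arguments": {
  "targets": [
    [[0,0.0002,0,0],[0,0.0004,0,0],[0,0.0006,0,0],[0,0.0008,0,0],[0,0.0008,0,0],[0,0.0008,0,0],[0,0.0008,0,0],[0,0.0008,0,0]]
  ]
}}

```text
time: 21.35
tcp_pos: [0.5574, 0.19, 0.0295]
ee_rot: [[-0.002, 0.993, -0.121], [0.001, -0.121, -0.993], [-1.0, -0.002, -0.001]]
wrist_force: [-6.3, 0.6, 5.9]
finger_gap: 0.0132
```

Emit:
{"name": "drive_tool", "arguments": {
  "targets": [
    [[0,0.0002,0,0],[0,0.0004,0,0],[0,0.0006,0,0],[0,0.0008,0,0],[0,0.0008,0,0],[0,0.0008,0,0],[0,0.0008,0,0],[0,0.0008,0,0]]
  ]
}}

```text
time: 22.35
tcp_pos: [0.5575, 0.19, 0.0294]
ee_rot: [[-0.004, 0.993, -0.121], [0.001, -0.121, -0.993], [-1.0, -0.004, -0.001]]
wrist_force: [-6.6, 2.0, 7.4]
finger_gap: 0.013
```

Run:
```python
from h import *
o=arm.get_obs();print(o['time'],o['tcp_pos'],o['wrist_force'],o['moment'])
```

```text
22.35 [0.55750795 0.18999605 0.0293818 ] [-6.62949691  2.0249171   7.35688361] [ 0.1424748   1.23431878 -0.02199812]
```

Emit:
{"name": "drive_tool", "arguments": {
  "targets": [
    [[0,0.0002,0,0],[0,0.0004,0,0],[0,0.0006,0,0],[0,0.0008,0,0],[0,0.0008,0,0],[0,0.0008,0,0],[0,0.0008,0,0],[0,0.0008,0,0]]
  ]
}}

```text
time: 23.35
tcp_pos: [0.5577, 0.19, 0.0293]
ee_rot: [[-0.005, 0.993, -0.12], [0.001, -0.12, -0.993], [-1.0, -0.005, -0.001]]
wrist_force: [-9.0, 1.5, 7.6]
finger_gap: 0.0134
```

Run:
```python
from h import *
o=arm.get_obs();print(o['time'],o['tcp_pos'],o['wrist_force'],o['moment'],o['ee_rot'].round(4).tolist())
```

```text
23.35 [0.55772698 0.1899796  0.02931941] [-9.03533176  1.49458915  7.61963641] [0.19997481 1.47712611 0.09268117] [[-0.005, 0.9927, -0.1202], [0.0011, -0.1202, -0.9927], [-1.0, -0.0051, -0.0005]]
```

Emit:
{"name": "drive_tool", "arguments": {
  "targets": [
    [[0,0.0003,0,0],[0,0.0006,0,0],[0,0.0009,0,0],[0,0.0012,0,0],[0,0.0012,0,0],[0,0.0012,0,0],[0,0.0012,0,0],[0,0.0012,0,0]]
  ]
}}

```text
time: 24.35
tcp_pos: [0.5578, 0.19, 0.0292]
ee_rot: [[-0.008, 0.993, -0.12], [0.001, -0.12, -0.993], [-1.0, -0.008, -0.0]]
wrist_force: [-11.2, 1.1, 10.6]
finger_gap: 0.0132
```

Run:
```python
from h import *
a=cap('scene','s4');o=arm.get_obs();p=o['tcp_pos'];print(o['time'],p,o['wrist_force'],o['moment'])
R=o['ee_rot'];yaw=np.arctan2(R[1][1],R[0][1]);print(yaw)
L=[np.c_[head(a,*q)] for q in()]
overlay(a,[],268,240,125,90,6.4,'crop6')
```

```text
24.4 [0.55785062 0.18996525 0.02922551] [-12.28916352   1.04201491   9.95883377] [0.18456259 1.94891476 0.06013156]
-0.12035068371675389
```

View pics/crop6.png

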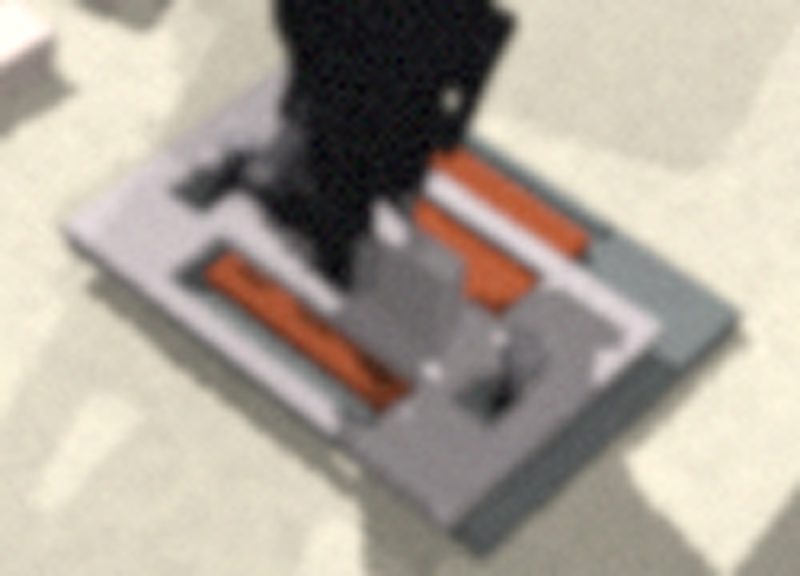

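The frame stopped hard at 21.6 mm of travel (expected 20±2), with force rising and no yaw. The head is at the slot end at (520,350). I'll ease the press and most of the push, keeping a slight bias towards home, then release.

Emit:
{"name": "drive_tool", "arguments": {
  "targets": [
    [[-0.0005,0,0,0],[-0.001,0,0,0],[-0.0015,0,0,0],[-0.002,-0.0005,0,0],[-0.002,-0.001,0,0],[-0.002,-0.0015,0,0],[-0.002,-0.002,0,0],[-0.002,-0.002,0,0]]
  ]
}}

```text
time: 25.4
tcp_pos: [0.5577, 0.19, 0.0307]
ee_rot: [[-0.003, 0.993, -0.12], [0.001, -0.12, -0.993], [-1.0, -0.003, -0.001]]
wrist_force: [-6.1, 1.4, 2.7]
finger_gap: 0.0131
```

Run:
```python
from h import *
o=arm.get_obs();print(o['time'],o['tcp_pos'],o['wrist_force'],o['moment'],o['ee_rot'].round(4).tolist())
```

```text
25.4 [0.55772015 0.18999262 0.03067571] [-6.07790156  1.42658989  2.69702437] [0.15866633 0.91088053 0.07027502] [[-0.0032, 0.9927, -0.1202], [0.001, -0.1202, -0.9927], [-1.0, -0.0033, -0.0006]]
```

Emit:
{"name": "drive_tool", "arguments": {
  "targets": [
    [[-0.0003,0,0,0],[-0.0006,-0.0004,0,0],[-0.0008,-0.0008,0,0],[-0.0008,-0.0012,0,0],[-0.0008,-0.0012,0,0],[-0.0008,-0.0012,0,0],[-0.0008,-0.0012,0,0],[-0.0008,-0.0012,0,0]]
  ]
}}

```text
time: 26.4
tcp_pos: [0.5577, 0.19, 0.0317]
ee_rot: [[-0.001, 0.993, -0.121], [0.001, -0.121, -0.993], [-1.0, -0.001, -0.001]]
wrist_force: [-4.0, 3.5, 1.1]
finger_gap: 0.0133
```

Emit:
{"name": "drive_tool", "arguments": {
  "targets": [
    [[0,0,0,0],[0,0,0,0],[0,0,0,0],[0,0,0,0],[0,0,0,0],[0,0,0,0],[0,0,0,0],[0,0,0,0]]
  ],
  "claw": 0
}}

```text
time: 27.4
tcp_pos: [0.558, 0.1893, 0.0321]
ee_rot: [[0.0, 0.993, -0.121], [-0.0, -0.121, -0.993], [-1.0, 0.0, 0.0]]
wrist_force: [0.3, -0.6, -0.2]
finger_gap: 0.0428
```

Run:
```python
from h import *
o=arm.get_obs();print(o['time'],o['tcp_pos'],o['wrist_force'],o['moment'],o['finger_gap'])
```

```text
27.4 [0.55799467 0.18929038 0.03207209] [ 0.32372129 -0.5641471  -0.17383813] [ 0.00420467 -0.00553333  0.00139621] 0.04284840200303956
```

Released with no force on the wrist. Retreating straight up, then off to the side so both cameras can see the result.

Emit:
{"name": "drive_tool", "arguments": {
  "targets": [
    [[-0.01,0,0,0],[-0.025,0,0,0],[-0.045,0,0,0],[-0.065,0,0,0],[-0.085,0,0,0],[-0.105,0,0,0],[-0.125,0,0,0],[-0.14,0,0,0]]
  ]
}}

```text
time: 28.4
tcp_pos: [0.5586, 0.1895, 0.1747]
ee_rot: [[0.003, 0.993, -0.121], [0.001, -0.121, -0.993], [-1.0, 0.003, -0.001]]
wrist_force: [0.4, 0.4, 0.8]
finger_gap: 0.0429
```

Emit:
{"name": "drive_tool", "arguments": {
  "targets": [
    [[0,0,0.04,0],[0,0,0.08,0],[0,0,0.12,0],[0,0,0.16,0],[0,0,0.2,0],[0,0,0.24,0],[0,0,0.28,0],[0,0,0.3,0]]
  ]
}}

```text
time: 29.4
tcp_pos: [0.5215, -0.1102, 0.1728]
ee_rot: [[0.001, 0.992, -0.123], [-0.0, -0.123, -0.992], [-1.0, 0.001, 0.0]]
wrist_force: [-0.1, 0.7, 0.7]
finger_gap: 0.0429
```

Run:
```python
from h import *
a=cap('scene','s5');b=cap('top','t5')
o=arm.get_obs();print(o['time'],o['tcp_pos'],o['wrist_force'])
f=lambda c,x,y:np.clip(cv2.resize(c['img'][y:y+84,x:x+100],None,fx=4,fy=4,interpolation=cv2.INTER_CUBIC)*1.4,0,255)
full=np.hstack([cv2.resize(b['img'],(400,264)),cv2.resize(a['img'],(400,264))])
cv2.imwrite('pics/crop7.png',np.vstack([np.hstack([f(a,275,245),f(b,152,130)]),full])[:,:,::-1])
```

```text
29.5 [ 0.52164973 -0.10986114  0.17247502] [-0.05586616  1.17781159  0.34004801][ WARN:0@14.048] global loadsave.cpp:1063 imwrite_ Unsupported depth image for selected encoder is fallbacked to CV_8U.
```

View pics/crop7.png

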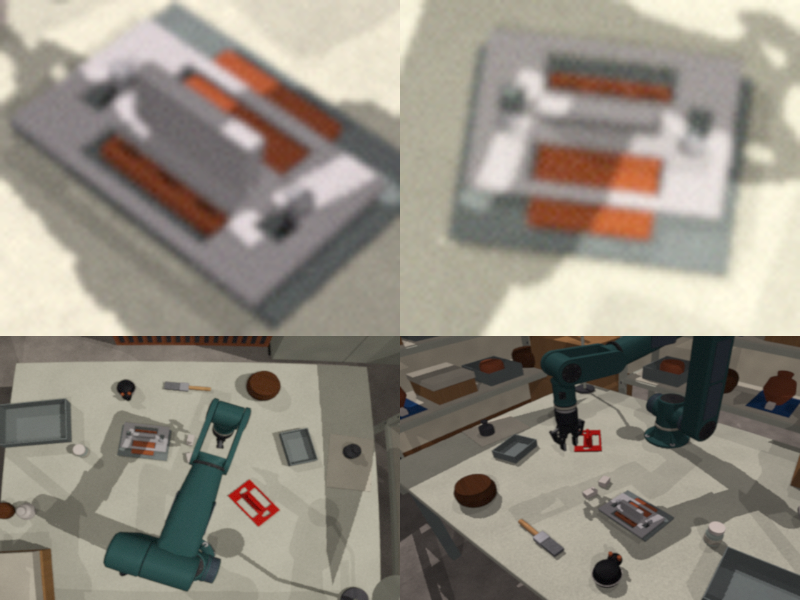

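```bash
python3 -c "
from workcell import arm
print(arm.close_job())"
```

```text
the job is handed in; nothing more can be done
None
```

The frame is on the mount with both studs at the slot ends, held down by the heads, and I handed the job in at about 29.5 s of the 67 s allowed.

- **Placing:** I gripped the silver frame (not the red look-alike) and lowered it over both studs. The cameras put the studs about 14 mm off nominal along the base's +x. The frame went down without catching on the heads.
- **Securing:** I pressed the sprung plaque down about 6 mm, then slid the frame 21.6 mm, against an expected 20 ± 2 mm. It came to a hard stop. The wrist force readings stayed at about 12 N sideways and 11 N vertically.
- **Release:** I eased off the press and push, let go, and backed away. The wrist force then read about zero.

The last pictures show the frame seated, the wide openings clear of the studs, and the arm clear. The foam blocks, jar, tray and red frame appear where they were, by eye only.

The two cameras disagreed by 2–5 mm on some points. I therefore took "fully home" from the force stop and the travel rather than from the final pictures, and did not re-measure the frame's position after release.

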